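# Park the castor caddy in its bay on the jeweller's bench

## Task

Roll the little wheeled burr caddy along the bench, pushing it forward so that all four swivel castors trail straight behind their pivots by the time its nose comes to the mouth of the parking bay, then steer it in nose first until it comes up hard against the bay's end stop, and press it home there for about a second with about 8 newtons, never more than 12 against the bay. Let go and leave it standing square in the bay on its wheels, nose still touching the stop's pad and castors trailing straight; leave the jar, steel block and hammer alone.

Things in the scene. Friction and masses are not known exactly. Their poses are not given: they have to be found in the camera images.
- caddy: wheeled burr caddy, 0.6 to 0.95 kg: H-shaped wooden deck 150 long, 70 wide, its front and rear crossbars 110 wide, top 41 above the bench, on four swivel castors (wheels 22 across, trail 10); white round burr stand, 64 across, tips 121 above the bench, near its nose. Origin: on the bench under mid-deck. x = forward, y = its left. About 0.7 N drag; castors swing straight in about 60 mm of straight forward roll
- caddy_bar (a point): centre of the caddy's push bar: a level square steel bar 12 x 12, 100 long along the caddy's y, on two thin posts at its ends (80 clear between them); 68 behind the caddy's origin and 100 above the bench. 53 clear below it to the deck, 65 ahead of it to the burr stand. Axes as the caddy's. May be gripped from above or pushed
- caddy_nose (a point): middle of the caddy's front bumper (black rubber strip), 75 ahead of the caddy's origin, 36 above the bench. Same axes as the caddy
- bay: parking bay fixed to the bench: two wooden rails 46 high, 122 apart inside (6 to spare each side of the caddy's crossbars; a castor turned sideways can stick out and catch), cork floor, back block at the end. Origin: on the bench under the middle of the back block's face. x = direction in which the caddy drives in. Straight rails begin 160 before the origin; flared wings widen the mouth to 160, ending 203 before it
- stop: the bay's adjustable end stop: wooden back block 52 high (this origin: its face, same as the bay's) carrying, on two rods, an aluminium set block and a black rubber pad 76 wide, 23 to 49 above the bench. The pad is softly sprung (under 0.5 N, 5 travel), then rigid. Where the pad becomes rigid is set differently each time, 30 to 75 before this origin, and is not reported: feel for it
- castor_fl (a joint): swivel angle of the front left castor (rad): 0 = wheel trailing straight behind its pivot for forward travel, positive = fork turned counter-clockwise seen from above, limits +-3.1. Pivot 60 ahead of and 44 to the left of the caddy's origin
- castor_fr (a joint): swivel angle of the front right castor (rad): 0 = wheel trailing straight behind its pivot for forward travel, positive = fork turned counter-clockwise seen from above, limits +-3.1. Pivot 60 ahead of and 44 to the right of the caddy's origin
- castor_rl (a joint): swivel angle of the rear left castor (rad): 0 = wheel trailing straight behind its pivot for forward travel, positive = fork turned counter-clockwise seen from above, limits +-3.1. Pivot 62 behind and 44 to the left of the caddy's origin
- castor_rr (a joint): swivel angle of the rear right castor (rad): 0 = wheel trailing straight behind its pivot for forward travel, positive = fork turned counter-clockwise seen from above, limits +-3.1. Pivot 62 behind and 44 to the right of the caddy's origin
- jar: bystander: glass jar with a steel lid, 68 diameter, 95 high, origin under its centre
- bench_block: bystander: polished steel bench block 70 x 70 x 25, origin under its centre
- hammer: bystander: jeweller's hammer 230 long lying on the bench along its x, origin under its middle
Things that resemble listed ones, but are neither listed nor needed, are in the scene too. What is meant by the caddy is not pink, purple or red, and is the larger of those in its own colour.

How it is judged:
By the outcome, as a careful person would: the job done as asked, in the order asked, and still so for the second after the job is handed in, with the robot touching nothing.
It also fails if it takes over 72 s, if anything falls off the work surface, if the arm or the gripper's body presses on something with over 40 N, if the wrist force passes 120 N, or if a joint passes its speed limit or range.

## Robot

A 6-joint arm with a two-finger parallel gripper is mounted at the origin on the work surface. World frame = base frame: x ahead of the robot, y to its left, z up, the work surface at z = 0. Lengths are in m, angles in degrees, forces in N, time in s.
With the tool pointing down it reaches from about 0.325 to 0.875 m from the base axis. Payload 4.4 kg.
Tool frame: the origin (TCP) lies at the very end of the fingers, on their centre line; the grasp point (between the pads) lies 19 mm behind it; z points along the fingers, y is the line along which they close (so a half turn about z gives the same grasp; the last joint's range is limited). The gripper opens to 85 mm and grips with 20 to 120 N. Pads are 22 mm wide; open, the fingers measure 114 mm over their backs; the gripper's body (76 mm by 85 mm) begins 54 mm behind the grasp point. The pads swing forward as they close: fully open they stand 13 mm farther back than shut.
Start: joints at [-78.065, 11.837, 88.321, -0, 79.842, -8.623], TCP at [0.202, -0.538, 0.231] pointing down, gripper open.
Joint ranges: [-156.59, 156.59], [-49.26, 127.26], [12.9, 141.05], [-63.56, 243.56], [4.71, 150.69], [-161.64, 161.64]. Speed limits (degrees/s): [159.86, 159.86, 180, 180, 180, 180].

## Interface

Orientations are given as [roll, pitch, yaw] about the fixed x, y, z axes, in that order (R = Rz(yaw) Ry(pitch) Rx(roll)).
In Python, from station import arm, eyes gives the robot as it stands.
- The arm moves only by the tool servo_tool, never from a script. Its arguments are lists of equal length, an entry for each row: "angular": the turn, a rotation vector about the tool's x, y, z each as a share of pi rad, from -1 to 1, a list of three; "translation": the shift along the tool's x, y, z each as a share of 15 cm, from -1 to 1, a list of three; "hand": the closure, from 0 (fully open) to 1 (shut). In form: {"angular": [[rx, ry, rz], ...], "translation": [[dx, dy, dz], ...], "hand": [hand, ...]}. A call has 1 to 5 rows; each row shifts and turns the commanded pose from where the row before left it, along the tool's axes as they then stand; what a row does not reach is not made up. A row lasts 1/10 s, in which the tool goes at most 50 mm and 8.59 degrees, less where a joint would pass 70% of its speed; a pose out of reach is approached as far as the arm can. A call with a number of a shift or a turn outside -1 to 1 is refused whole. A call with a gripper value outside its range is refused whole. The fingers move at their own pace and stop on an object; the grip force is fixed at half the most. Time passes only in rows, so rows that do not move let the fingers close. It gives the time, the measured TCP pose, the force, the opening and the grip force at its end, in the units of the state.
- arm.observe(): the state, without advancing time (a new reading comes with each control period).
- eyes.snapshot(name): name is "side" or "top" or "wrist"; returns a dict with "image" (420x560x3 uint8, red, green, blue), "fovy" (degrees; the focal length in pixels is half the picture's height over the tangent of half this angle, whatever the lens; pixels are square), "cx", "cy" (the principal point, pixels), "k1" (the pictures are not rectified: a ray, as slopes to the right and down, at radius r is drawn at 1 + k1 r^2 times it, then the intrinsics apply), "xyz" and "rotation" of the camera in the world. Camera axes: x right, y down, z forward; pixel columns grow to the right and rows downward; lengths in m; the calibration is good to about 2 mm. A picture is of the moment at which its call begins. There is no depth.
- arm.sign_off(): hands the job in; it is judged then, once.
The state is a dict: "clock": time; "qpos": joint angles; "qvel": joint speeds; "joint_torque": joint torques, N m; "position": TCP position; "eef_rot": TCP orientation; "contact_force": force on the tool from outside, world axes, zero at the start; "torque": the same for the moment, N m; "opening": finger opening in m; "finger_force": force on a finger pad.
Only numpy, scipy, OpenCV 4.12 (cv2) and the standard library are available. Lean on these libraries where they do the work, as an engineer would, in place of code of your own. Each camera call takes 0.05 s, during which the arm holds its last target. There are 200 camera calls.

## Working session

There is one attempt and no reset: what is moved stays moved. The work goes in short steps, Python scripts to look and compute and a tool call to move; the robot and the scene stay as the last step left them, time stands still between calls to the robot, and variables do not carry over. Pictures are saved under pics/ and viewed, at most 10 in all, crops included, and the job is handed in when it is done.

Besides the shell and the picture viewer there is one more tool, called after "Request:" by a JSON object that holds its "api" and its "payload". servo_tool: Moves the arm, as the interface text tells. Shift numbers are shares of 15 cm and turn numbers shares of pi rad, none past 1 either way. Its arguments: {"type":"object","properties":{"angular":{"type":"array"},"translation":{"type":"array"},"hand":{"type":"array"}},"required":["angular","translation","hand"]}

```bash
ls; mkdir -p pics
cat > h.py <<'E'
import numpy as np, cv2, json
from station import arm, eyes
def snap(n,f):
    s=eyes.snapshot(n); cv2.imwrite(f'pics/{f}.png',s['image'][:,:,::-1])
    np.save(f'pics/{f}.npy',{k:v for k,v in s.items()},allow_pickle=True); return s
def load(f): return np.load(f'pics/{f}.npy',allow_pickle=True).item()
def K(s):
    h=s['image'].shape[0]; f=h/2/np.tan(np.radians(s['fovy'])/2)
    return np.array([[f,0,s['cx']],[0,f,s['cy']],[0,0,1.]])
def w(s,px,z):
    "pixels -> world at height z"
    p=cv2.undistortPoints(np.array(px,float).reshape(-1,1,2),K(s),None) [:,0] 
    r=np.linalg.norm(p,axis=1,keepdims=True); u=r.copy()
    for _ in range(30): u=r/(1+s['k1']*u**2)
    p=p*u/np.maximum(r,1e-9)
    d=np.c_[p,np.ones(len(p))]@np.array(s['rotation']).reshape(3,3).T if np.size(s['rotation'])==9 else None
    o=np.array(s['xyz']); t=(z-o[2])/d[:,2]; return o+d*t[:,None]
def proj(s,P):
    c=(np.atleast_2d(P)-np.array(s['xyz']))@np.array(s['rotation']).reshape(3,3); q=c[:,:2]/c[:,2:]
    q=q*(1+s['k1']*(q**2).sum(1,keepdims=True)); k=K(s); return q*k[0,0]+k[:2,2]
E
python3 - <<'E'
from h import *
a=snap('top','t0'); b=snap('side','s0')
for s in(a,b): print({k:v for k,v in s.items() if k!='image'})
cv2.imwrite('pics/both.png',cv2.resize(np.hstack([a['image'],b['image']])[:,:,::-1],(800,300)))
print(arm.observe())
E
```

```text
pics
{'fovy': 44.29351627316492, 'cx': 280.51189625142996, 'cy': 208.57767385501276, 'k1': -0.18067001117831627, 'xyz': array([ 0.3863065, -0.032304 ,  1.6875425]), 'rotation': array([-1.74725022e+02, -1.22033375e-01, -9.05091767e+01])}
{'fovy': 42.13086836417033, 'cx': 288.5256570303762, 'cy': 207.62840938458302, 'k1': -0.09192051945594952, 'xyz': array([0.26593976, 1.09723042, 1.3224009 ]), 'rotation': array([-1.36416322e+02, -1.30785153e-01, -1.66732760e+02])}
{'clock': 0.1, 'qpos': array([-7.80645151e+01,  1.18811638e+01,  8.83992004e+01, -2.50748712e-04,
        7.98418886e+01, -8.62238007e+00]), 'qvel': array([-0.0404333 , -0.07177726, -0.23467374, -0.05547345, -0.104748  ,
       -0.06109357]), 'joint_torque': array([-6.54735122e-04, -3.84091580e+01, -2.92548019e+01, -2.67778805e-04,
        4.84562668e-03, -1.68894803e-05]), 'position': array([ 0.2017595 , -0.53768655,  0.23020266]), 'eef_rot': array([-1.79879092e+02, -1.80843818e-02,  2.05578904e+01]), 'contact_force': array([-0.2250271 , -0.28053163,  0.17623075]), 'torque': array([-0.02866065, -0.01827757, -0.06722188]), 'finger_force': 0.0, 'opening': 0.08522803001463901}
```

View pics/t0.png

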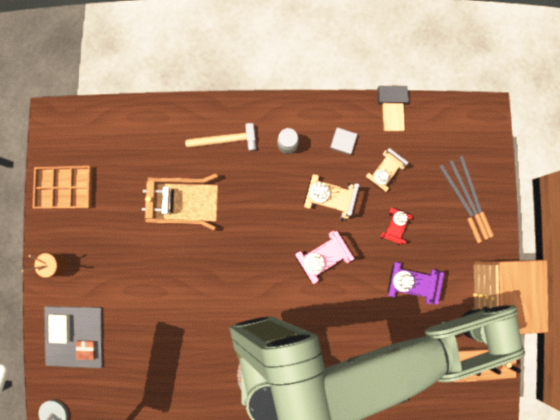

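View pics/s0.png

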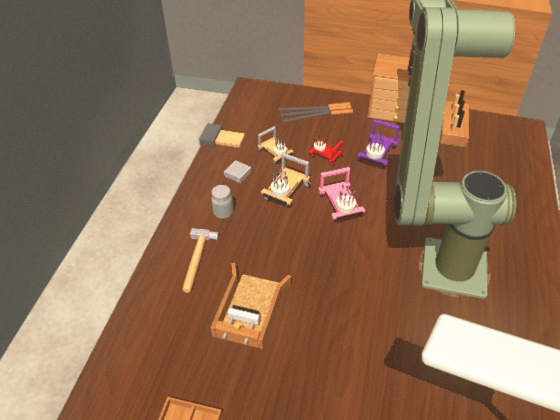

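The wooden caddies are the larger one at top (332,196) and a smaller one at (387,170). The pink (325,257), purple (416,283) and red (397,226) ones are excluded. The larger wooden one fits the description. The bay is at (183,202) with its mouth facing right. I'll confirm in an enlarged crop.

Run:
```python
import re
t=open('h.py').read()
t=t.replace("np.array(s['rotation']).reshape(3,3).T if np.size(s['rotation'])==9 else None","RR(s).T").replace("np.array(s['rotation']).reshape(3,3)","RR(s)")
t=t.replace("def snap","from scipy.spatial.transform import Rotation as Ro\ndef RR(s): return Ro.from_euler('xyz',s['rotation'],degrees=True).as_matrix()\ndef snap",1)
t=t.replace("p=cv2.undistortPoints(np.array(px,float).reshape(-1,1,2),K(s),None) [:,0]","k=K(s); p=(np.array(px,float).reshape(-1,2)-k[:2,2])/k[0,0]")
open('h.py','w').write(t)
from h import *
s=load('t0'); im=s['image'][:,:,::-1]
c=cv2.resize(im[160:245,135:235],(800//2*1,340),interpolation=cv2.INTER_CUBIC)
d=cv2.resize(im[160:245,295:395],(400,340),interpolation=cv2.INTER_CUBIC)
top=np.hstack([c,d])
s2=load('s0')['image'][:,:,::-1]
e=cv2.resize(s2[255:355,200:300],(260,260),interpolation=cv2.INTER_CUBIC);f=cv2.resize(s2[145:215,250:350],(372,260),interpolation=cv2.INTER_CUBIC)
bot=np.zeros((260,800,3),np.uint8); bot[:,:260]=e; bot[:,400:772]=f
cv2.imwrite('pics/c0.png',np.vstack([top,bot]))
print(w(s,[[319,191],[352,202]],0.1),w(s,[[148,202],[217,180],[214,229]],0.046))
print(proj(s,w(s,[[319,191]],.1)))
```

```text
[[ 0.58659656 -0.15693777  0.1       ]
 [ 0.5514273  -0.25916723  0.1       ]] [[0.56293518 0.39155389 0.046     ]
 [0.63205324 0.16661968 0.046     ]
 [0.47418867 0.17580551 0.046     ]]
[[319. 191.]]
```

View pics/c0.png

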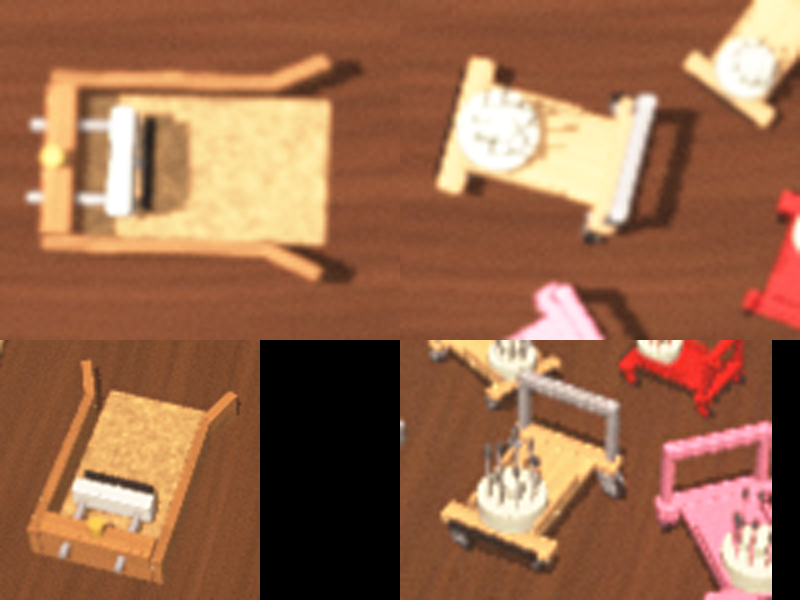

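The crop confirms it. The larger wooden caddy's front crossbar is at about (308,191), its white stand at (320,192) and its steel bar runs from (357,184) to (350,215). The bay is empty, with the pad face at about (173,200).

Run:
```python
from h import *
s=load('t0')
L=lambda p:[[135+u/4,160+v/4] for u,v in p]; R=lambda p:[[295+(u-400)/4,160+v/4] for u,v in p]
def ang(a,b): d=b-a; return np.degrees(np.arctan2(d[1],d[0]))
ur=w(s,L([[272,76],[57,70]]),.046); lr=w(s,L([[265,243],[50,237]]),.046); print(ur,lr,ang(*ur),ang(*lr))
print('wings',w(s,L([[325,57],[318,275]]),.046)); print('block top face edge', w(s,L([[77,82],[75,238]]),.052))
print('cork',w(s,L([[330,98],[327,243]]),.003)); print('pad',w(s,L([[153,118],[148,210]]),.049)); print('rods',w(s,L([[32,125],[30,197]]),.036))
bar=w(s,R([[648,97],[620,220]]),.106); nose=w(s,R([[470,60],[438,188]]),.041)
print('bar',bar,np.linalg.norm(bar[0]-bar[1]),bar.mean(0),'nose',nose,nose.mean(0),np.linalg.norm(nose[0]-nose[1]))
n,b=nose.mean(0),bar.mean(0);print(np.linalg.norm((n-b)[:2]),ang(b,n),ang(*bar)+180-90,ang(*nose)-90)
```

```text
[[0.63583057 0.21207117 0.046     ]
 [0.64304716 0.38887737 0.046     ]] [[0.50090343 0.21692043 0.046     ]
 [0.5069723  0.39238957 0.046     ]] 87.66268806560619 88.01912832076296
wings [[0.65082792 0.16914917 0.046     ]
 [0.47497679 0.17420069 0.046     ]]
block top face edge [[0.63205428 0.37057397 0.052     ]
 [0.50558688 0.37026758 0.052     ]]
cork [[0.62345449 0.17009932 0.003     ]
 [0.5035189  0.17222623 0.003     ]]
pad [[0.60234637 0.30824373 0.049     ]
 [0.52792941 0.31146488 0.049     ]]
rods [[0.59949485 0.4114924  0.036     ]
 [0.54045755 0.4121258  0.036     ]]
bar [[ 0.60611731 -0.27524643  0.106     ]
 [ 0.51052419 -0.25121886  0.106     ]] 0.09856657643449383 [ 0.55832075 -0.26323264  0.106     ] nose [[ 0.64628331 -0.14142707  0.041     ]
 [ 0.54270236 -0.11414097  0.041     ]] [ 0.59449283 -0.12778402  0.041     ] 0.10711462561284209
0.1401953954323756 75.0478706575767 255.8908459178664 75.24197403687467
```

Request:
{"api": "servo_tool", "payload": {"angular": [[0,0,0.0392],[0,0,0.0392],[0,0,0.0392],[0,0,0.0392],[0,0,0.0392]], "translation": [[0,0,0],[0,0,0],[0,0,0],[0,0,0],[0,0,0]], "hand": [0,0,0,0,0]}}

```text
clock: 0.6
position: [0.2018, -0.5379, 0.2306]
eef_rot: [-179.9, 0.0, -15.0]
contact_force: [0.8, -0.1, 0.4]
opening: 0.0856
finger_force: 0.0
```

Request:
{"api": "servo_tool", "payload": {"angular": [[0,0,0],[0,0,0],[0,0,0],[0,0,0],[0,0,0]], "translation": [[0.122,-0.158,0],[0.122,-0.158,0],[0.122,-0.158,0],[0.122,-0.158,0],[0.122,-0.158,0]], "hand": [0,0,0,0,0]}}

```text
clock: 1.1
position: [0.3211, -0.4459, 0.2307]
eef_rot: [-179.9, 0.0, -14.7]
contact_force: [0.0, -0.8, 0.3]
opening: 0.0857
finger_force: 0.0
```

Request:
{"api": "servo_tool", "payload": {"angular": [[0,0,0],[0,0,0],[0,0,0],[0,0,0],[0,0,0]], "translation": [[0.122,-0.158,0],[0.122,-0.158,0],[0.122,-0.158,0],[0.122,-0.158,0],[0.122,-0.158,0]], "hand": [0,0,0,0,0]}}

```text
clock: 1.6
position: [0.4397, -0.3545, 0.2307]
eef_rot: [-180.0, 0.1, -14.7]
contact_force: [0.4, -0.3, -0.7]
opening: 0.0852
finger_force: 0.0
```

Request:
{"api": "servo_tool", "payload": {"angular": [[0,0,0],[0,0,0],[0,0,0],[0,0,0],[0,0,0]], "translation": [[0.122,-0.158,0],[0.122,-0.158,0],[0.122,-0.158,0],[0.122,-0.158,0],[0.122,-0.158,0]], "hand": [0,0,0,0,0]}}

```text
clock: 2.1
position: [0.5583, -0.2632, 0.2306]
eef_rot: [-180.0, 0.1, -14.7]
contact_force: [0.4, -0.3, 0.3]
opening: 0.085
finger_force: 0.0
```

Request:
{"api": "servo_tool", "payload": {"angular": [[0,0,0],[0,0,0]], "translation": [[0,0,0],[0,0,0]], "hand": [0,0]}}

```text
clock: 2.3
position: [0.5576, -0.2638, 0.2305]
eef_rot: [180.0, 0.1, -14.6]
contact_force: [-0.1, -0.4, -0.3]
opening: 0.0855
finger_force: 0.0
```

Run:
```python
from h import *
s=snap('wrist','w1'); print({k:v for k,v in s.items() if k!='image'})
o=arm.observe(); print(o['position'],o['eef_rot'],o['contact_force'])
```

```text
{'fovy': 61.99619490498771, 'cx': 277.5895964751751, 'cy': 210.4425828974241, 'k1': -0.08966521665708824, 'xyz': array([ 0.62976187, -0.28226962,  0.37305249]), 'rotation': array([ 1.62740182e+02, -6.32998261e-03, -1.04648192e+02])}
[ 0.5571325  -0.26431661  0.23059765] [ 1.79992026e+02  9.09983161e-02 -1.47071998e+01] [-0.29422326  0.92832081  0.21520222]
```

View pics/w1.png

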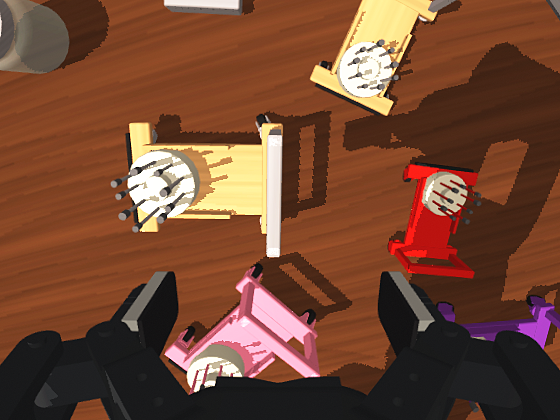

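The wrist view shows the bar nearly vertical in the image, from (275,124) to (273,256), with the white stand at (163,184). The bar is close to square with the tool.

Run:
```python
from h import *
s=load('w1')
bar=w(s,[[275,125],[273.5,255]],.106); d=bar[1]-bar[0]
n=w(s,[[131,124],[137,232]],.041)
print(bar,np.linalg.norm(d),bar.mean(0),np.degrees(np.arctan2(d[1],d[0]))-90,n,n.mean(0))
v=(n-bar).mean(0);print(np.degrees(np.arctan2(v[1],v[0])),np.linalg.norm(v[:2]))
```

```text
[[ 0.61466271 -0.27635313  0.106     ]
 [ 0.51267804 -0.2481701   0.106     ]] 0.10580716474131528 [ 0.56367037 -0.26226162  0.106     ] 74.55208910545286 [[ 0.64751653 -0.14403167  0.041     ]
 [ 0.54407099 -0.11019699  0.041     ]] [ 0.59579376 -0.12711433  0.041     ]
76.62938478186183 0.13891256478858927
```

Request:
{"api": "servo_tool", "payload": {"angular": [[0,0,0],[0,0,0],[0,0,0],[0,0,0],[0,0,0]], "translation": [[0.02,-0.018,0.1],[0,0,0.12],[0,0,0.12],[0,0,0.12],[0,0,0.12]], "hand": [0,0,0,0,0]}}

```text
clock: 2.85
position: [0.5601, -0.263, 0.1423]
eef_rot: [-180.0, 0.1, -14.8]
contact_force: [0.0, 0.4, -0.1]
opening: 0.0855
finger_force: 0.0
```

Request:
{"api": "servo_tool", "payload": {"angular": [[0,0,0],[0,0,0],[0,0,0],[0,0,0],[0,0,0]], "translation": [[0,0,0.12],[0,0,0.12],[0,0,0.1],[0,0,0.08],[0,0,0]], "hand": [0.3,0.3,0.3,0.3,0.3]}}

```text
clock: 3.35
position: [0.5594, -0.2618, 0.0786]
eef_rot: [-179.9, 0.3, -14.8]
contact_force: [-0.0, 0.4, 0.9]
opening: 0.06
finger_force: 0.0
```

Run:
```python
from h import *
a=snap('wrist','w2')
o=arm.observe(); print(o['position'],o['eef_rot'],o['contact_force'],o['opening'])
```

```text
[ 0.56042052 -0.26228189  0.08005764] [-1.79959988e+02  1.25678663e-01 -1.47515777e+01] [ 1.11105639 -0.14272029 -0.05883514] 0.059904909413534206
```

View pics/w2.png

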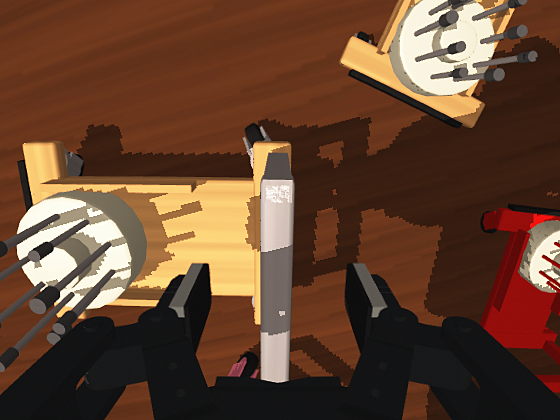

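The bar (x≈277) sits centred between the pads at 208 and 348. I'll close the gripper now.

Request:
{"api": "servo_tool", "payload": {"angular": [[0,0,0],[0,0,0],[0,0,0],[0,0,0],[0,0,0]], "translation": [[0,0,0],[0,0,0],[0,0,0],[0,0,0],[0,0,0]], "hand": [0.6,0.7,0.8,0.85,0.9]}}

```text
clock: 3.9
position: [0.5619, -0.2627, 0.0821]
eef_rot: [180.0, -0.1, -14.7]
contact_force: [0.5, 0.1, 3.0]
opening: 0.011
finger_force: 58.7
```

Request:
{"api": "servo_tool", "payload": {"angular": [[0,0,0],[0,0,0],[0,0,0],[0,0,0],[0,0,0]], "translation": [[0,0,0],[0,0,0],[0,0,0],[0,0,0],[0,0,0]], "hand": [1,1,1,1,1]}}

```text
clock: 4.4
position: [0.5619, -0.2628, 0.082]
eef_rot: [180.0, -0.1, -14.7]
contact_force: [-0.1, 0.0, 5.7]
opening: 0.0108
finger_force: 59.2
```

Run:
```python
from h import *
o=arm.observe(); print(o['position'],o['eef_rot'],o['contact_force'],o['torque'],o['opening'],o['finger_force'])
```

```text
[ 0.56186558 -0.26282798  0.08200949] [ 1.79974790e+02 -8.07320442e-02 -1.47223373e+01] [-0.08962415  0.00679349  5.66273282] [0.08190625 0.00040718 0.01654346] 0.010817292476920568 59.17134761810303
```

Request:
{"api": "servo_tool", "payload": {"angular": [[0,0,0],[0,0,0]], "translation": [[0,0,-0.008],[0,0,0]], "hand": [1,1]}}

```text
clock: 4.6
position: [0.5612, -0.2625, 0.0821]
eef_rot: [-180.0, 0.0, -14.7]
contact_force: [1.3, 0.0, 1.2]
opening: 0.0104
finger_force: 58.8
```

Request:
{"api": "servo_tool", "payload": {"angular": [[0,0,-0.0035],[0,0,-0.0035],[0,0,-0.0035],[0,0,-0.0035],[0,0,-0.0035]], "translation": [[-0.0159,-0.0571,0],[-0.0159,-0.0571,0],[-0.0159,-0.0571,0],[-0.0159,-0.0571,0],[-0.0159,-0.0571,0]], "hand": [1,1,1,1,1]}}

```text
clock: 5.1
position: [0.5594, -0.2169, 0.0823]
eef_rot: [-180.0, 0.0, -11.5]
contact_force: [0.3, -1.6, -0.6]
opening: 0.0108
finger_force: 58.6
```

Request:
{"api": "servo_tool", "payload": {"angular": [[0,0,-0.0035],[0,0,-0.0035],[0,0,-0.0035],[0,0,-0.0035],[0,0,-0.0035]], "translation": [[-0.0127,-0.0579,0],[-0.0127,-0.0579,0],[-0.0127,-0.0579,0],[-0.0127,-0.0579,0],[-0.0127,-0.0579,0]], "hand": [1,1,1,1,1]}}

```text
clock: 5.6
position: [0.5579, -0.1728, 0.0823]
eef_rot: [-180.0, 0.0, -8.4]
contact_force: [-0.5, -1.5, -1.5]
opening: 0.0109
finger_force: 58.5
```

Request:
{"api": "servo_tool", "payload": {"angular": [[0,0,-0.0035],[0,0,-0.0035],[0,0,-0.0035],[0,0,-0.0035],[0,0,-0.0035]], "translation": [[-0.0096,-0.0585,0],[-0.0096,-0.0585,0],[-0.0096,-0.0585,0],[-0.0096,-0.0585,0],[-0.0096,-0.0585,0]], "hand": [1,1,1,1,1]}}

```text
clock: 6.1
position: [0.5562, -0.1284, 0.0823]
eef_rot: [-180.0, 0.0, -5.2]
contact_force: [-0.8, -1.6, -2.5]
opening: 0.0108
finger_force: 58.4
```

Request:
{"api": "servo_tool", "payload": {"angular": [[0,0,-0.0035],[0,0,-0.0035],[0,0,-0.0035],[0,0,-0.0035],[0,0,-0.0035]], "translation": [[-0.0063,-0.059,0],[-0.0063,-0.059,0],[-0.0063,-0.059,0],[-0.0063,-0.059,0],[-0.0063,-0.059,0]], "hand": [1,1,1,1,1]}}

```text
clock: 6.6
position: [0.5547, -0.0839, 0.0824]
eef_rot: [-180.0, 0.0, -2.1]
contact_force: [0.4, -1.5, -2.8]
opening: 0.011
finger_force: 58.3
```

Run:
```python
from h import *
s=snap('top','t3'); v=snap('side','s3')
o=arm.observe(); print(o['position'],o['eef_rot'],o['contact_force'],o['torque'],o['opening'],o['finger_force'])
im=s['image'][:,:,::-1]; d=v['image'][:,:,::-1]
a=cv2.resize(im[155:245,135:335],(800,360),interpolation=cv2.INTER_CUBIC)
b=cv2.resize(d[150:270,210:410],(400,240),interpolation=cv2.INTER_CUBIC)
p=np.zeros((600,800,3),np.uint8);p[:360]=a;p[360:,:400]=b;cv2.imwrite('pics/c3.png',p)
```

```text
[ 0.55442078 -0.08278001  0.08224481] [-1.79902470e+02  4.78475022e-02 -2.03490336e+00] [ 0.31341431  0.11010252 -2.6815475 ] [ 0.09518069 -0.03905833 -0.05089256] 0.010768852980632949 58.60392451286316
```

View pics/c3.png

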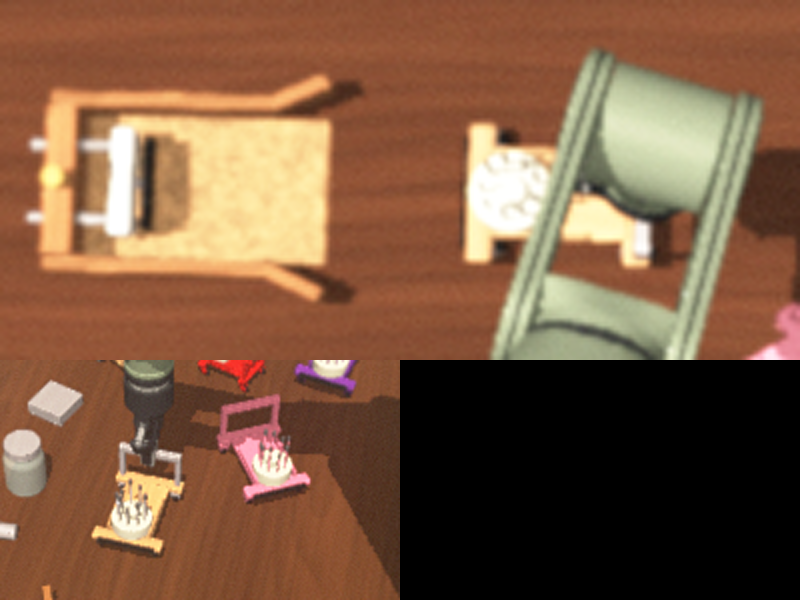

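Run:
```python
from h import *
s=load('t3')
L=lambda p:[[135+u/4,155+v/4] for u,v in p]
def P(n,p,z): 
    a=w(s,L(p),z); d=a[1]-a[0]; print(n,a[:,:2].round(4).tolist(),'mid',a.mean(0)[:2].round(4),'ang',np.degrees(np.arctan2(d[1],d[0])).round(2),np.linalg.norm(d).round(4))
P('nose',[[468,124],[464,263]],.041); P('nose2',[[496,124],[490,263]],.041)
P('wings',[[328,77],[320,297]],.046); P('cork',[[330,119],[326,264]],.003)
P('pad',[[153,139],[148,230]],.049); P('block',[[52,92],[42,268]],.052); P('rods',[[36,145],[34,217]],.036); P('knob',[[50,176],[50,177]],.06)
P('setblock',[[123,127],[120,235]],.052)
```

```text
nose [[0.6121, 0.054], [0.5, 0.0576]] mid [0.5561 0.0558] ang 178.16 0.1122
nose2 [[0.6119, 0.0314], [0.4998, 0.0368]] mid [0.5559 0.0341] ang 177.27 0.1122
wings [[0.6508, 0.1667], [0.4734, 0.1726]] mid [0.5621 0.1697] ang 178.1 0.1775
cork [[0.6226, 0.1701], [0.5027, 0.173]] mid [0.5627 0.1716] ang 178.59 0.12
pad [[0.6015, 0.3082], [0.5279, 0.3115]] mid [0.5647 0.3098] ang 177.49 0.0737
block [[0.6405, 0.3915], [0.4977, 0.3973]] mid [0.5691 0.3944] ang 177.65 0.1429
rods [[0.5995, 0.4081], [0.5404, 0.4088]] mid [0.5699 0.4085] ang 179.37 0.059
knob [[0.5711, 0.3897], [0.5703, 0.3897]] mid [0.5707 0.3897] ang -179.03 0.0008
setblock [[0.6112, 0.3323], [0.5238, 0.3336]] mid [0.5675 0.333 ] ang 179.14 0.0874
```

Request:
{"api": "servo_tool", "payload": {"angular": [[0,0,0],[0,0,0],[0,0,0],[0,0,0],[0,0,0]], "translation": [[0.005,-0.06,0.002],[0.005,-0.06,0.002],[0.005,-0.06,0],[0,-0.06,0],[0,-0.06,0]], "hand": [1,1,1,1,1]}}

```text
clock: 7.2
position: [0.5593, -0.0391, 0.0822]
eef_rot: [180.0, -0.1, -2.1]
contact_force: [0.2, -2.2, 0.2]
opening: 0.0109
finger_force: 59.1
```

Request:
{"api": "servo_tool", "payload": {"angular": [[0,0,0],[0,0,0],[0,0,0],[0,0,0],[0,0,0]], "translation": [[0,-0.06,0],[0,-0.06,0],[0,-0.06,0],[0,-0.06,0],[0,-0.06,0]], "hand": [1,1,1,1,1]}}

```text
clock: 7.7
position: [0.5607, 0.0058, 0.0822]
eef_rot: [180.0, -0.0, -2.1]
contact_force: [0.4, -2.4, 2.0]
opening: 0.0108
finger_force: 59.3
```

Run:
```python
from h import *
s=snap('top','t4'); v=snap('side','s4'); x=snap('wrist','w4')
o=arm.observe(); print(o['position'],o['eef_rot'],o['contact_force'],o['torque'],o['opening'],o['finger_force'])
im=s['image'][:,:,::-1]; d=v['image'][:,:,::-1]
a=cv2.resize(im[155:245,135:335],(800,360),interpolation=cv2.INTER_CUBIC)
b=cv2.resize(d[190:310,200:360],(320,240),interpolation=cv2.INTER_CUBIC)
c=cv2.resize(x['image'][:,:,::-1],(320,240),interpolation=cv2.INTER_AREA)
p=np.zeros((600,800,3),np.uint8);p[:360]=a;p[360:,:320]=b;p[360:,400:720]=c;cv2.imwrite('pics/c4.png',p)
```

```text
[0.56063949 0.00640015 0.0821202 ] [-1.79930206e+02 -3.28341563e-02 -2.07495592e+00] [0.44462673 0.63091552 2.76695998] [ 0.16917245 -0.09510919  0.0110956 ] 0.01082106356850363 59.39632773399353
```

View pics/c4.png

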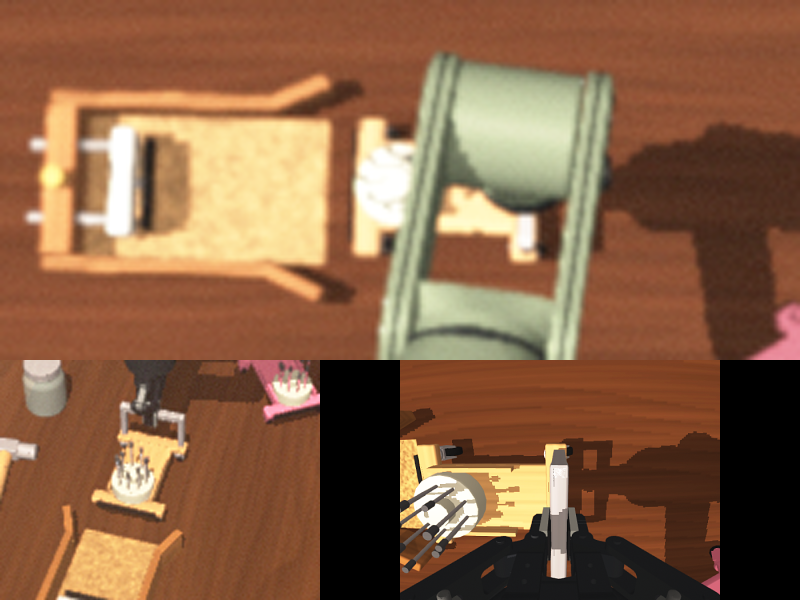

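Run:
```python
from h import *
s=load('t4')
L=lambda p:[[135+u/4,155+v/4] for u,v in p]
for n,p,z in [('nose',[[358,119],[353,257]],.041),('back edge',[[386,119],[380,257]],.041),('cork',[[331,120],[327,264]],.003),('wingtips inner',[[330,85],[323,288]],.046)]:
    a=w(s,L(p),z); d=a[1]-a[0]; print(n,a[:,:2].round(4).tolist(),'mid',a.mean(0)[:2].round(4),'ang',np.degrees(np.arctan2(d[1],d[0])).round(2))
```

```text
nose [[0.6171, 0.1428], [0.5055, 0.1467]] mid [0.5613 0.1448] ang 178.03
back edge [[0.6168, 0.1202], [0.5054, 0.125]] mid [0.5611 0.1226] ang 177.54
cork [[0.6218, 0.1693], [0.5027, 0.1722]] mid [0.5622 0.1707] ang 178.57
wingtips inner [[0.6443, 0.1651], [0.4805, 0.1702]] mid [0.5624 0.1676] ang 178.2
```

Request:
{"api": "servo_tool", "payload": {"angular": [[0,0,0],[0,0,0],[0,0,0],[0,0,0],[0,0,0]], "translation": [[0,-0.04,-0.003],[0,-0.04,0],[0,-0.04,0],[0,-0.04,0],[0,-0.04,0]], "hand": [1,1,1,1,1]}}

```text
clock: 8.35
position: [0.5613, 0.0356, 0.0822]
eef_rot: [180.0, 0.0, -2.1]
contact_force: [-0.2, -1.2, 0.8]
opening: 0.0112
finger_force: 59.2
```

Request:
{"api": "servo_tool", "payload": {"angular": [[0,0,0],[0,0,0],[0,0,0],[0,0,0],[0,0,0]], "translation": [[0,-0.04,0],[0,-0.04,0],[0,-0.04,0],[0,-0.04,0],[0,-0.04,0]], "hand": [1,1,1,1,1]}}

```text
clock: 8.85
position: [0.5624, 0.0656, 0.0822]
eef_rot: [-180.0, 0.0, -2.1]
contact_force: [-0.5, -0.5, -0.0]
opening: 0.011
finger_force: 59.2
```

Request:
{"api": "servo_tool", "payload": {"angular": [[0,0,0],[0,0,0],[0,0,0],[0,0,0],[0,0,0]], "translation": [[0,-0.04,0],[0,-0.04,0],[0,-0.04,0],[0,-0.04,0],[0,-0.04,0]], "hand": [1,1,1,1,1]}}

```text
clock: 9.35
position: [0.5636, 0.0956, 0.0822]
eef_rot: [-180.0, 0.0, -2.1]
contact_force: [-1.3, -1.2, -0.1]
opening: 0.0108
finger_force: 59.1
```

Run:
```python
from h import *
s=snap('top','t5'); x=snap('wrist','w5')
o=arm.observe(); print(o['position'],o['eef_rot'],o['contact_force'],o['torque'],o['opening'],o['finger_force'])
im=s['image'][:,:,::-1]
a=cv2.resize(im[165:240,135:285],(700,350),interpolation=cv2.INTER_CUBIC)
c=cv2.resize(x['image'][:,:,::-1][140:],(372,248),interpolation=cv2.INTER_AREA)
p=np.zeros((600,800,3),np.uint8);p[:350,:700]=a;p[352:,:372]=c;cv2.imwrite('pics/c5.png',p)
```

```text
[0.56362023 0.0963899  0.0821852 ] [-1.79925241e+02  7.01685126e-03 -2.08619085e+00] [-0.04614375  1.08328016 -0.16576183] [ 0.15428494 -0.02445251  0.00699487] 0.010544595200346948 59.026198983192444
```

View pics/c5.png

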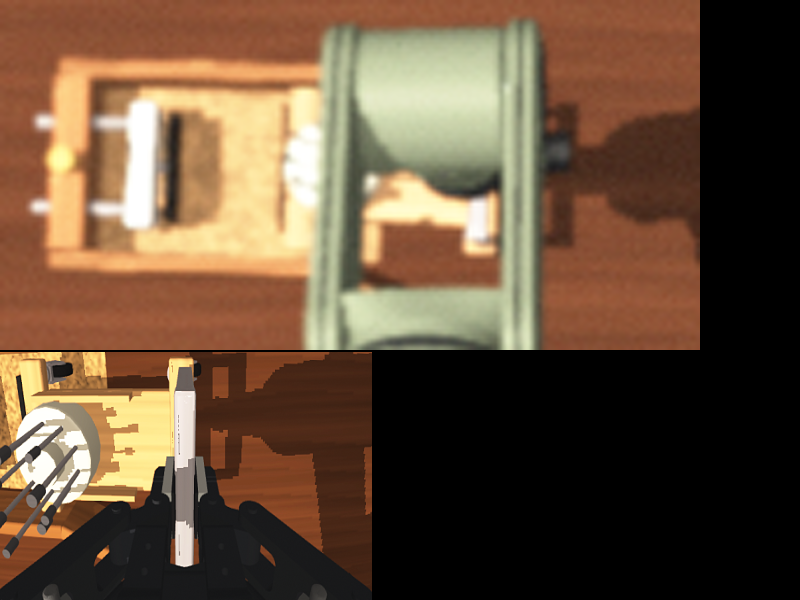

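Request:
{"api": "servo_tool", "payload": {"angular": [[0,0,0],[0,0,0],[0,0,0],[0,0,0],[0,0,0]], "translation": [[0,-0.04,0],[0,-0.04,0],[0,-0.04,0],[0,-0.04,0],[0,-0.04,0]], "hand": [1,1,1,1,1]}}

```text
clock: 9.95
position: [0.5649, 0.1255, 0.0823]
eef_rot: [-180.0, -0.0, -2.1]
contact_force: [-0.4, -1.7, -0.6]
opening: 0.011
finger_force: 59.0
```

Request:
{"api": "servo_tool", "payload": {"angular": [[0,0,0],[0,0,0],[0,0,0],[0,0,0],[0,0,0]], "translation": [[0,-0.04,0],[0,-0.04,0],[0,-0.03,0],[0,-0.02,0],[0,-0.02,0]], "hand": [1,1,1,1,1]}}

```text
clock: 10.45
position: [0.5656, 0.1478, 0.0823]
eef_rot: [180.0, 0.0, -2.1]
contact_force: [0.1, -1.2, -0.9]
opening: 0.0109
finger_force: 58.9
```

Request:
{"api": "servo_tool", "payload": {"angular": [[0,0,0],[0,0,0],[0,0,0],[0,0,0],[0,0,0]], "translation": [[0,-0.013,0],[0,-0.013,0],[0,-0.013,0],[0,-0.01,0],[0,0,0]], "hand": [1,1,1,1,1]}}

```text
clock: 10.95
position: [0.5659, 0.1552, 0.0823]
eef_rot: [-180.0, 0.0, -2.1]
contact_force: [-0.7, 0.0, -2.5]
opening: 0.011
finger_force: 58.9
```

Request:
{"api": "servo_tool", "payload": {"angular": [[0,0,0],[0,0,0],[0,0,0],[0,0,0],[0,0,0]], "translation": [[0,-0.003,0],[0,-0.003,0],[0,-0.003,0],[0,-0.003,0],[0,-0.003,0]], "hand": [1,1,1,1,1]}}

```text
clock: 11.45
position: [0.566, 0.1571, 0.0823]
eef_rot: [180.0, 0.0, -2.1]
contact_force: [-0.7, -1.3, -1.8]
opening: 0.0104
finger_force: 58.9
```

Request:
{"api": "servo_tool", "payload": {"angular": [[0,0,0],[0,0,0],[0,0,0],[0,0,0],[0,0,0]], "translation": [[0,-0.003,0],[0,-0.003,0],[0,-0.003,0],[0,-0.003,0],[0,-0.003,0]], "hand": [1,1,1,1,1]}}

```text
clock: 11.95
position: [0.5661, 0.1594, 0.0823]
eef_rot: [180.0, 0.0, -2.1]
contact_force: [-0.8, -0.5, -1.4]
opening: 0.011
finger_force: 58.9
```

Request:
{"api": "servo_tool", "payload": {"angular": [[0,0,0],[0,0,0],[0,0,0],[0,0,0],[0,0,0]], "translation": [[0,-0.003,0],[0,-0.003,0],[0,-0.003,0],[0,-0.003,0],[0,-0.003,0]], "hand": [1,1,1,1,1]}}

```text
clock: 12.45
position: [0.5661, 0.1617, 0.0823]
eef_rot: [-180.0, 0.0, -2.1]
contact_force: [0.1, -0.6, -2.6]
opening: 0.0108
finger_force: 58.9
```

Request:
{"api": "servo_tool", "payload": {"angular": [[0,0,0],[0,0,0],[0,0,0],[0,0,0],[0,0,0]], "translation": [[0,-0.003,0],[0,-0.003,0],[0,-0.003,0],[0,-0.003,0],[0,-0.003,0]], "hand": [1,1,1,1,1]}}

```text
clock: 12.95
position: [0.5662, 0.1639, 0.0823]
eef_rot: [180.0, 0.0, -2.1]
contact_force: [-0.7, -0.8, -2.1]
opening: 0.0111
finger_force: 58.8
```

Request:
{"api": "servo_tool", "payload": {"angular": [[0,0,0],[0,0,0],[0,0,0],[0,0,0],[0,0,0]], "translation": [[0,-0.003,0.002],[0,-0.003,0],[0,-0.003,0],[0,-0.003,0],[0,-0.003,0]], "hand": [1,1,1,1,1]}}

```text
clock: 13.45
position: [0.5666, 0.1662, 0.0823]
eef_rot: [-180.0, -0.0, -2.1]
contact_force: [-1.1, -1.3, -0.1]
opening: 0.0109
finger_force: 59.1
```

Request:
{"api": "servo_tool", "payload": {"angular": [[0,0,0],[0,0,0],[0,0,0],[0,0,0],[0,0,0]], "translation": [[0,-0.003,0],[0,-0.003,0],[0,-0.003,0],[0,-0.003,0],[0,-0.003,0]], "hand": [1,1,1,1,1]}}

```text
clock: 13.95
position: [0.5666, 0.1684, 0.0822]
eef_rot: [-180.0, -0.0, -2.1]
contact_force: [0.2, -1.7, 0.8]
opening: 0.0106
finger_force: 59.2
```

Request:
{"api": "servo_tool", "payload": {"angular": [[0,0,0],[0,0,0],[0,0,0],[0,0,0],[0,0,0]], "translation": [[0,-0.003,0],[0,-0.003,0],[0,-0.003,0],[0,-0.003,0],[0,-0.003,0]], "hand": [1,1,1,1,1]}}

```text
clock: 14.45
position: [0.5667, 0.1706, 0.0822]
eef_rot: [-180.0, -0.0, -2.1]
contact_force: [0.6, -2.1, 1.1]
opening: 0.0111
finger_force: 59.3
```

Request:
{"api": "servo_tool", "payload": {"angular": [[0,0,0],[0,0,0],[0,0,0],[0,0,0],[0,0,0]], "translation": [[0,-0.002,0],[0,-0.002,0],[0,-0.002,0],[0,-0.002,0],[0,-0.002,0]], "hand": [1,1,1,1,1]}}

```text
clock: 14.95
position: [0.5667, 0.1721, 0.0822]
eef_rot: [-180.0, -0.0, -2.1]
contact_force: [-0.3, -1.2, 2.1]
opening: 0.0106
finger_force: 59.4
```

Request:
{"api": "servo_tool", "payload": {"angular": [[0,0,0],[0,0,0],[0,0,0],[0,0,0],[0,0,0]], "translation": [[0,-0.002,0],[0,-0.002,0],[0,-0.002,0],[0,-0.002,0],[0,-0.002,0]], "hand": [1,1,1,1,1]}}

```text
clock: 15.45
position: [0.5667, 0.1736, 0.0821]
eef_rot: [180.0, -0.0, -2.1]
contact_force: [0.8, -1.1, 2.8]
opening: 0.0108
finger_force: 59.5
```

Request:
{"api": "servo_tool", "payload": {"angular": [[0,0,0],[0,0,0],[0,0,0],[0,0,0],[0,0,0]], "translation": [[0,-0.002,-0.003],[0,-0.002,0],[0,-0.002,0],[0,-0.002,0],[0,-0.002,0]], "hand": [1,1,1,1,1]}}

```text
clock: 15.95
position: [0.5665, 0.1747, 0.0822]
eef_rot: [180.0, 0.0, -2.1]
contact_force: [0.3, -3.6, 1.1]
opening: 0.0109
finger_force: 59.2
```

Request:
{"api": "servo_tool", "payload": {"angular": [[0,0,0],[0,0,0],[0,0,0]], "translation": [[0,-0.003,0],[0,-0.002,0],[0,0,0]], "hand": [1,1,1]}}

```text
clock: 16.25
position: [0.5666, 0.1752, 0.0823]
eef_rot: [179.9, 0.0, -2.1]
contact_force: [1.0, -4.6, 0.1]
opening: 0.0108
finger_force: 59.1
```

Request:
{"api": "servo_tool", "payload": {"angular": [[0,0,0],[0,0,0],[0,0,0]], "translation": [[0,-0.003,0],[0,-0.003,0],[0,0,0]], "hand": [1,1,1]}}

```text
clock: 16.55
position: [0.5668, 0.1757, 0.0823]
eef_rot: [179.9, 0.0, -2.1]
contact_force: [0.5, -5.9, 0.6]
opening: 0.011
finger_force: 59.2
```

Request:
{"api": "servo_tool", "payload": {"angular": [[0,0,0],[0,0,0],[0,0,0],[0,0,0]], "translation": [[0,-0.003,0],[0,-0.003,0],[0,-0.002,0],[0,0,0]], "hand": [1,1,1,1]}}

```text
clock: 16.95
position: [0.5668, 0.1762, 0.0824]
eef_rot: [179.8, 0.0, -2.1]
contact_force: [0.8, -9.1, 0.1]
opening: 0.0111
finger_force: 59.3
```

```bash
python3 -c "
from h import *
o=arm.observe(); print(o['position'],o['eef_rot'],o['contact_force'])"
```

```text
[0.56679559 0.17616178 0.08236071] [ 1.79819721e+02  1.78971670e-02 -2.10886449e+00] [ 0.82130838 -9.12896251  0.07361645]
```

Request:
{"api": "servo_tool", "payload": {"angular": [[0,0,0],[0,0,0],[0,0,0]], "translation": [[0,0,0],[0,0,0],[0,0,0]], "hand": [1,1,1]}}

```text
clock: 17.25
position: [0.5668, 0.1762, 0.0824]
eef_rot: [179.8, 0.0, -2.1]
contact_force: [-0.0, -9.0, 0.4]
opening: 0.0107
finger_force: 59.3
```

Request:
{"api": "servo_tool", "payload": {"angular": [[0,0,0],[0,0,0],[0,0,0]], "translation": [[0,0,0],[0,0,0],[0,0,0]], "hand": [1,1,1]}}

```text
clock: 17.55
position: [0.5668, 0.1762, 0.0824]
eef_rot: [179.8, 0.0, -2.1]
contact_force: [0.8, -8.9, -0.4]
opening: 0.0108
finger_force: 59.3
```

Request:
{"api": "servo_tool", "payload": {"angular": [[0,0,0],[0,0,0],[0,0,0]], "translation": [[0,0,0],[0,0,0],[0,0,0]], "hand": [1,1,1]}}

```text
clock: 17.85
position: [0.5668, 0.1761, 0.0824]
eef_rot: [179.8, 0.0, -2.1]
contact_force: [0.3, -7.9, 0.9]
opening: 0.0107
finger_force: 59.3
```

Request:
{"api": "servo_tool", "payload": {"angular": [[0,0,0],[0,0,0],[0,0,0],[0,0,0]], "translation": [[0,0.006,0],[0,0.006,0],[0,0.006,0],[0,0,0]], "hand": [1,1,1,1]}}

```text
clock: 18.25
position: [0.5666, 0.1752, 0.0823]
eef_rot: [180.0, 0.0, -2.1]
contact_force: [1.3, -3.7, -1.6]
opening: 0.0107
finger_force: 59.1
```

Request:
{"api": "servo_tool", "payload": {"angular": [[0,0,0],[0,0,0],[0,0,0],[0,0,0]], "translation": [[0,0.005,0.002],[0,0.004,0.002],[0,0,0],[0,0,0]], "hand": [1,1,1,1]}}

```text
clock: 18.65
position: [0.5667, 0.1746, 0.0822]
eef_rot: [-179.9, -0.0, -2.1]
contact_force: [-0.8, -0.6, 1.2]
opening: 0.0109
finger_force: 59.4
```

Request:
{"api": "servo_tool", "payload": {"angular": [[0,0,0],[0,0,0],[0,0,0],[0,0,0],[0,0,0]], "translation": [[0,0,0],[0,0,0],[0,0,0],[0,0,0],[0,0,0]], "hand": [0.8,0.7,0.5,0.4,0.4]}}

```text
clock: 19.15
position: [0.5666, 0.1739, 0.0818]
eef_rot: [-180.0, 0.0, -2.1]
contact_force: [1.0, 1.0, 1.0]
opening: 0.0516
finger_force: 0.0
```

Run:
```python
from h import *
x=snap('wrist','w6')
o=arm.observe(); print(o['position'],o['eef_rot'],o['contact_force'],o['opening'])
```

```text
[0.56659439 0.17394152 0.08183988] [-1.79995806e+02  5.65750824e-03 -2.12160428e+00] [0.06029582 0.45835239 0.02537711] 0.05149941830757164
```

View pics/w6.png

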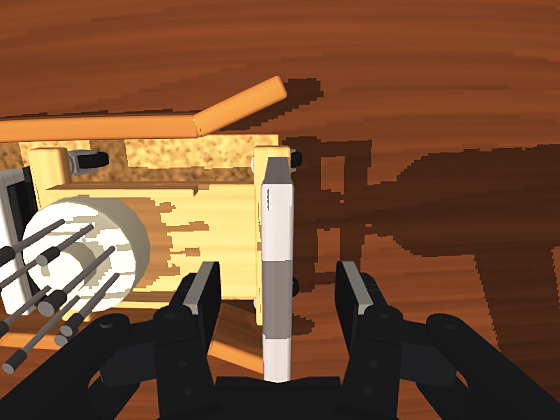

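The pads at (215,290) and (340,290) are clear of the bar. The castors seen at (95,160), (296,158) and (293,286) trail straight back. I'll retract upward and swing clear for a final look.

Request:
{"api": "servo_tool", "payload": {"angular": [[0,0,0],[0,0,0],[0,0,0],[0,0,0],[0,0,0]], "translation": [[0,0,-0.05],[0,0,-0.1],[0,0,-0.15],[0,0,-0.2],[0,0,-0.2]], "hand": [0.4,0.4,0.4,0.4,0.4]}}

```text
clock: 19.7
position: [0.5667, 0.1739, 0.1892]
eef_rot: [-180.0, -0.1, -2.1]
contact_force: [0.4, -0.2, -0.1]
opening: 0.0516
finger_force: 0.0
```

Request:
{"api": "servo_tool", "payload": {"angular": [[0,0,0],[0,0,0],[0,0,0],[0,0,0],[0,0,0]], "translation": [[0,0,-0.25],[0,0.2,-0.1],[0,0.25,0],[0,0.25,0],[0,0.25,0]], "hand": [0.4,0.4,0.4,0.4,0.4]}}

```text
clock: 20.2
position: [0.5617, 0.0303, 0.2416]
eef_rot: [180.0, -0.2, -2.1]
contact_force: [0.4, 0.2, 0.3]
opening: 0.0509
finger_force: 0.0
```

Request:
{"api": "servo_tool", "payload": {"angular": [[0,0,0],[0,0,0],[0,0,0],[0,0,0],[0,0,0]], "translation": [[0,0.25,0],[0,0.25,0],[0,0.2,0],[0,0,0],[0,0,0]], "hand": [0.4,0.4,0.4,0.4,0.4]}}

```text
clock: 20.7
position: [0.5577, -0.0739, 0.2407]
eef_rot: [-180.0, -0.1, -2.2]
contact_force: [0.0, 0.1, -0.4]
opening: 0.0514
finger_force: 0.0
```

Run:
```python
from h import *
s=snap('top','t7'); v=snap('side','s7')
print(arm.observe()['position'])
a=cv2.resize(s['image'][165:240,135:285][:,:,::-1],(700,350),interpolation=cv2.INTER_CUBIC)
b=cv2.resize(v['image'][230:355,190:310][:,:,::-1],(240,250),interpolation=cv2.INTER_CUBIC)
p=np.zeros((600,800,3),np.uint8);p[:350,:700]=a;p[350:,:240]=b;cv2.imwrite('pics/c7.png',p)
```

```text
[ 0.55764585 -0.07258226  0.24016475]
```

View pics/c7.png

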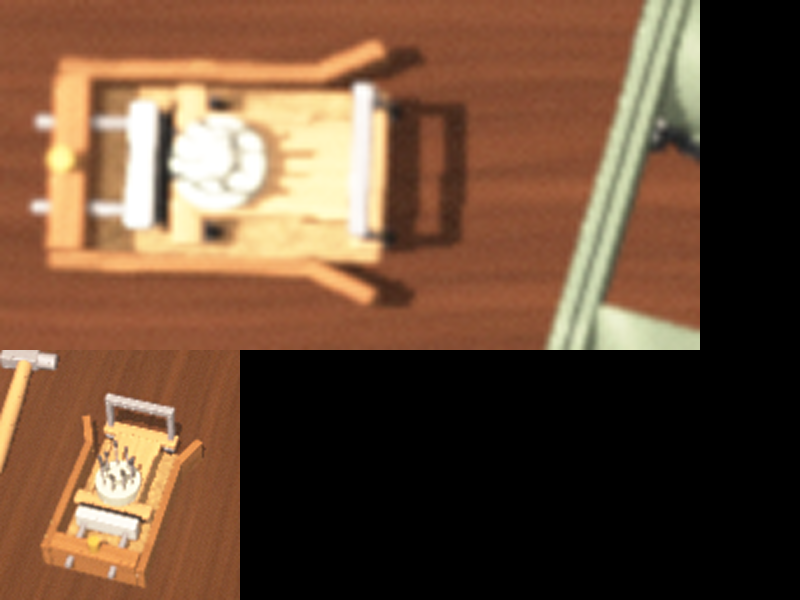

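The caddy stands square and centred in the bay. Its nose at (175,165) is against the pad, the castors trail straight, and the arm is clear.

```bash
python3 -c "
from station import arm
print(arm.sign_off())"
```

```text
the job is handed in; nothing more can be done
None
```

The job is handed in: the caddy was rolled nose-first into the bay and pressed against the stop for about 1 s at 8–9 N (wrist reading, 9.1 N the highest seen), then released square in the bay with its nose on the pad and castors straight in the final pictures, and I never touched the jar, steel block or hammer.

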